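Clear the tray dock and slide the loaded parts tray home

ROBOT

A 6-joint arm with a two-finger parallel gripper is mounted at the origin on a cart in front of the work surface, level with it; the furniture and walls round the work are solid. World frame = base frame: x ahead of the robot, y to its left, z up, the work surface at z = 0. Lengths are in m, angles in degrees, forces in N, time in s.
With the tool pointing down it reaches from about 0.4 to 0.825 m from the base axis. Payload 7 kg.
Tool frame: the origin (TCP) lies midway between the tips of the shut fingers; the grasp point (between the pads) lies r.grip_depth behind it (r.grip_depth is the distance from the TCP to the grasp point, in m); z points along the fingers, y is the line along which they close (so a half turn about z gives the same grasp; the last joint's range is limited). The gripper opens to 88 mm and grips with 3 to 60 N. Pads are 19 mm wide; open, the fingers measure 130 mm over their backs; the gripper's body (78 mm by 193 mm) begins 47 mm behind the grasp point.
Start: joints at [88.299, 20.546, 0.682, 0, -70.136, -16.507], TCP at [0.211, 0.641, 0.227] pointing down, gripper open.
Joint ranges: [-176.03, 176.03], [-82.01, 121.73], [-58.28, 71.71], [-173.87, 95.51], [-174.79, -0.11], [-173.66, 173.66]. Speed limits (degrees/s): [136.94, 136.94, 172.46, 180, 180, 180].

INTERFACE

Orientations are given as [roll, pitch, yaw] about the fixed x, y, z axes, in that order (R = Rz(yaw) Ry(pitch) Rx(roll)).
In Python, from plant import r gives the robot as it stands.
- The arm moves only by the tool drive_effector, called after ">>>" by a JSON object that holds its "api" and its "payload". Schema: {"type":"object","properties":{"plan":{"type":"array","items":{"type":"array","items":{"type":"array","items":{"type":"number"},"minItems":6,"maxItems":6},"minItems":1,"maxItems":12},"minItems":1,"maxItems":1},"finger_gap":{"type":"number"},"clamp_n":{"type":"number"},"only":{"type":"string"},"quiet":{"type":"boolean"},"lines":{"type":"string"}},"required":["plan"],"additionalProperties":false}. plan is a list that holds a single list of rows (three levels of brackets), with 1 to 12 rows, each of 6 numbers: dx, dy, dz in fractions of the full range, 1 being 0.8 m, then a rotation vector rx, ry, rz in parts of the range, where 1.0 means 120 degrees; each row is the pose to reach, as a shift and turn from the pose commanded when the call began, along the tool's axes at that moment; what a row does not reach only later rows make up. A row lasts 1/12 s, in which the tool goes at most 0.0417 m and 7.16 degrees, less where a joint would pass 70% of its speed; a pose out of reach is approached as far as the arm can. finger_gap is the finger opening in m, set as the call begins (left out keeps the last). The fingers move at their own pace and stop on an object; clamp_n is the grip in N (left out, the last holds). Time passes only in rows, so rows that do not move let the fingers close. The tool returns the time, the measured TCP pose, the force, the opening and the grip force at its end. only (a regular expression) keeps the lines of the reply that match it, lines (a string "A,B") keeps lines A to B, and quiet returns only ok. Shift and turn numbers lie between -1 and 1, and a call with a number outside is refused. Input that does not fit is refused with a message, and nothing moves.
- r.get_state(): the state, without advancing time (a new reading comes with each control period).
- r.capture(name): name is "scene" or "top" or "wrist"; returns a dict with "frame" (384x512x3 uint8, red, green, blue), "z_map" (384x512 float32, m along the optical axis (not along the pixel's ray), 0 where there is no reading), "fx", "fy", "cx", "cy" (pixels), "cam_to_world" (4x4, takes a point from camera to world coordinates). Camera axes: x right, y down, z forward; pixel columns grow to the right and rows downward; lengths in m; the calibration is good to about 2 mm. A picture is of the moment at which its call begins.
- r.close_job(): hands the job in; it is judged then, once.
The state is a dict: "time_s": time; "joints": joint angles; "qd": joint speeds; "joint_torque": joint torques, N m; "tcp_pos": TCP position; "eef_rot": TCP orientation; "contact_force": force on the tool from outside, world axes, zero at the start; "moment": the same for the moment, N m; "gripper_width": finger opening in m; "gripper_force": force on a finger pad.
Only numpy, scipy, OpenCV 4.12 (cv2) and the standard library are available. Lean on these libraries where they do the work, as an engineer would, in place of code of your own. Each camera call takes 0.05 s, during which the arm holds its last target. There are 200 camera calls.

TASK

Take the amber vial out of the tray dock and stand it upright on the bench, at least a hand's width clear of the dock. Then lift the grey parts tray by its black grip bar, keeping it level, and slide it into the dock's side slots through the flared open end until it is fully home against the back stop; let go with both tins still sitting flat inside the tray.

Things in the scene. Friction and masses are not known exactly. Their poses are not given: they have to be found in the camera images.
- dock: Fixed tray dock, open on top: blue base plate 202 x 184 mm, 4 mm thick, two aluminium rails along its sides (34 mm high, slots facing inward), 32 mm high stop across its far end. Origin: bench level, below the centre of a fully home tray. +x: the level way in; y across. Stop face at x = 85, mouth at x = -105. Home tray: origin at x = 0, y = 0, underside 6 mm above bench (8 = mid-slot).
- dock_mouth (a point): Middle of the dock's open mouth, at slot height (24.5 mm above the bench), axes as the dock's. Slots: floor 20, ceiling 29 mm above the bench, back walls at y = +/-70.5 mm; ledges and lips reach in to y = +/-62 mm, so the tray cannot go in from above. Over the first 25 mm from the mouth they flare: about 5 mm lower, higher and wider.
- tray: Loose grey metal tray, about 0.25 kg, open on top: 170 (x) by 116 mm (y), 24 mm high, 3 mm floor, with an aluminium flange along each long side, 136 mm wide over all, flanges 14 to 19 mm above its underside; low divider (18 mm) across the middle under the grip bar. Origin: centre of the underside; x along its length, z up. Symmetrical: either end may go in first.
- tray_grip (a point): Centre of the tray's black grip bar, 51 mm above the tray's underside, axes as the tray's. Bar: 12 mm thick in x, 80 mm long in y, from 38 to 64 mm above the underside, on two 10 mm posts at y = +/-30 mm. Grip it across its thickness from above.
- tin_large: Loose round silver-grey tin with closed lid, 50 mm across, 22 mm high, about 50 g, standing on the floor (3 mm thick) of one half of the tray, on the tray's -x side of the divider. Origin: centre of its underside.
- tin_small: Loose round silver-grey tin with closed lid, 42 mm across, 22 mm high, about 40 g, standing on the floor of the other half of the tray, on its +x side. Origin: centre of its underside.
- vial: Loose amber open vial, 51 mm across, 88 mm high, about 50 g, upright on the dock plate, blocking the tray; grip round its body from above. Origin: centre of its underside. Bench free for it: world x 0.40 to 0.70, y -0.28 to 0.25 m; leave the hand room from the 0.25 m high cabinet beyond x = 0.70 where y > 0.03 and the pliers basket beyond x = 0.60 where y < -0.28.

How it is judged (in metres and radians):
On the way:
1. the vial stands upright and at rest on the bench, clear of the dock (horizontal distance between vial and dock above 0.13 m and angle between vial's own z axis and vertical below 0.1 rad and height (world z) of vial between -0.004 and 0.008 m and linear speed of vial below 0.02 m/s), for 0.2 s.
At the end, for the whole second after the job is handed in: Tray level in both slots, within 5 mm of fully home along and across, let go and at rest; each tin flat in its own half of the tray; vial upright, at rest on the bench top, its axis at least 130 mm from the dock's origin (all of step 1 and x of tray in the frame of dock between -0.005 and 0.004 m and y of tray in the frame of dock between -0.005 and 0.005 m and z of tray in the frame of dock between 0.003 and 0.0115 m and angle between the x axis of tray and the x axis of dock, either way round below 0.05 rad and angle between tray's own z axis and vertical below 0.05 rad and linear speed of tray below 0.02 m/s and x of tin_large in the frame of tray between -0.08 and 0 m and y of tin_large in the frame of tray between -0.055 and 0.055 m and z of tin_large in the frame of tray between -0.002 and 0.012 m and angle between each of tin_large, tin_small's own z axis and vertical below 0.2 rad and x of tin_small in the frame of tray between 0 and 0.08 m and y of tin_small in the frame of tray between -0.055 and 0.055 m and z of tin_small in the frame of tray between -0.002 and 0.012 m); the robot touches nothing.
It fails at once if the tray is tipped more than about 25 degrees (angle between tray's own z axis and vertical above 0.44 rad).
It also fails if it takes over 64 s, if anything falls off the work surface, if the arm or the gripper's body presses on something with over 40 N, if the wrist force passes 120 N, or if a joint passes its speed limit or range.

## Working session

There is one attempt and no reset: what is moved stays moved. The work goes in short steps, Python scripts to look and compute and a tool call to move; the robot and the scene stay as the last step left them, time stands still between calls to the robot, and variables do not carry over. Pictures are saved under pics/ and viewed, at most 10 in all, crops included, and the job is handed in when it is done.

```bash
ls; mkdir -p pics; python3 - <<'E'
from plant import r
import cv2,numpy as np
s=r.get_state(); print(s, r.grip_depth)
ims=[]
for n in("scene","top"):
    c=r.capture(n); np.savez(f'pics/{n}0.npz',**c); ims.append(c['frame'])
    print(n,c['fx'],c['cx'],c['cy'],np.round(c['cam_to_world'],3).tolist())
    cv2.imwrite(f'pics/{n}0.png',cv2.resize(c['frame'][:,:,::-1],(768,576)))
E
```

```text
pics
plant.py
{'time_s': 0.0, 'joints': array([ 8.82988200e+01,  2.05907663e+01,  6.32751175e-01, -1.90613919e-02,
       -7.01349122e+01, -1.65060642e+01]), 'qd': array([ 0.03367641, -0.00522937,  0.01293667,  0.03617825, -0.0227108 ,
        0.03226745]), 'joint_torque': array([-9.65349027e-04, -5.82712734e+01,  2.93055135e+01,  6.99697718e+00,
        6.87709486e-03, -1.58548964e-04]), 'tcp_pos': array([0.21079569, 0.64072438, 0.22562579]), 'eef_rot': array([ 1.79905811e+02, -9.22421163e-03, -1.82137283e+01]), 'contact_force': array([0.366984  , 0.1163533 , 0.17860281]), 'moment': array([ 0.00396656, -0.07320464,  0.02085248]), 'gripper_force': 0.0, 'gripper_width': 0.08735363334751449} 0.0188
scene 431.3293218199497 253.73090884808317 190.14910007451965 [[-0.491, -0.632, 0.6, -0.008], [-0.871, 0.37, -0.324, 0.259], [-0.017, -0.681, -0.732, 0.696], [0.0, 0.0, 0.0, 1.0]]
top 483.81819089158597 250.8607418023415 186.65369342259473 [[0.016, -0.983, 0.184, 0.313], [-1.0, -0.017, -0.002, -0.036], [0.005, -0.184, -0.983, 1.117], [0.0, 0.0, 0.0, 1.0]]
```

View pics/scene0.png

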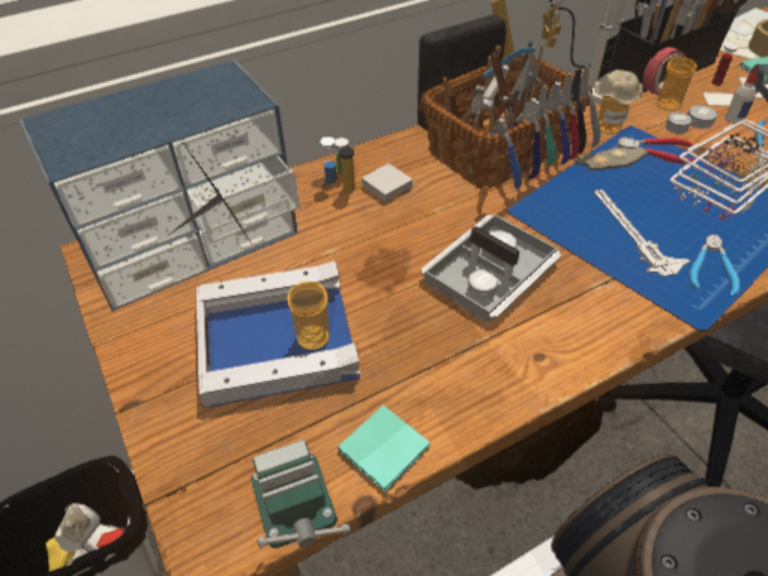

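View pics/top0.png

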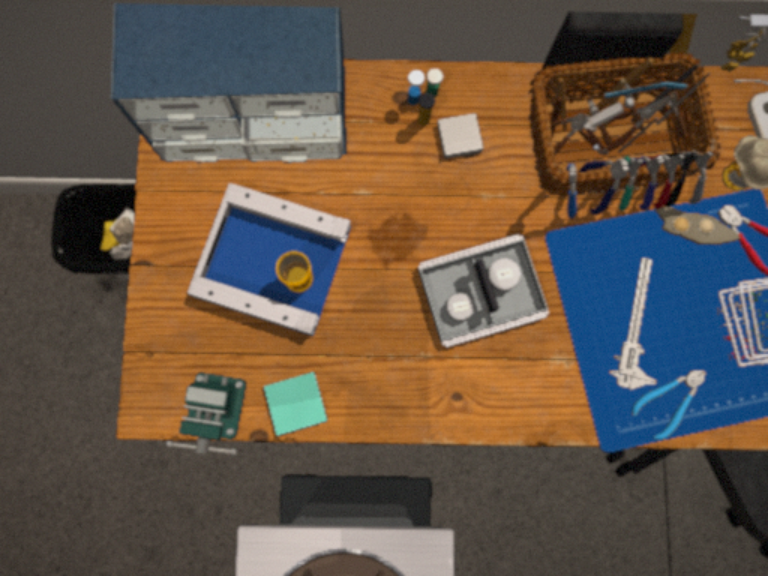

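The scene view shows the dock at px ~(275,330) (768-wide), with its mouth to the right and the vial inside near (310,315). The tray is at (490,265). In the top view the dock is at (270,258) with its stop at the left, the vial at (294,270), the tray at (483,290) and its black bar at (485,285).

```bash
cat > h.py <<'E'
import numpy as np,cv2
def load(n): return dict(np.load(f'pics/{n}.npz'))
def ray(c,uv):
    T=c['cam_to_world']; uv=np.atleast_2d(np.asarray(uv,float))
    d=np.c_[(uv[:,0]-c['cx'])/c['fx'],(uv[:,1]-c['cy'])/c['fy'],np.ones(len(uv))]@T[:3,:3].T
    return T[:3,3],d
def plane(c,uv,z):
    o,d=ray(c,uv); return o+d*((z-o[2])/d[:,2])[:,None]
def tri(c1,u1,c2,u2):
    o1,d1=ray(c1,u1);o2,d2=ray(c2,u2);d1=d1[0];d2=d2[0]
    s=np.linalg.lstsq(np.c_[d1,-d2],o2-o1,rcond=None)[0]
    a=o1+s[0]*d1;b=o2+s[1]*d2; return (a+b)/2,np.linalg.norm(a-b)
def cloud(c):
    v,u=np.mgrid[:384,:512]; o,d=ray(c,np.c_[u.ravel(),v.ravel()])
    return (o+d*c['z_map'].ravel()[:,None]).reshape(384,512,3)
def hsv(c): return cv2.cvtColor(c['frame'],cv2.COLOR_RGB2HSV)
def rect(P):
    (cx,cy),(w,h),a=cv2.minAreaRect((P[:,:2]*1000).astype(np.float32))
    return np.round([cx,cy,w,h,a],1)
E
python3 - <<'E'
from h import *
t,s=load('top0'),load('scene0')
def blob(c,m,box):
    k=np.zeros(m.shape,np.uint8); x0,y0,x1,y1=[int(b/1.5) for b in box]; k[y0:y1,x0:x1]=m[y0:y1,x0:x1]
    n,l,st,ce=cv2.connectedComponentsWithStats(k); i=1+np.argmax(st[1:,4]); v,u=np.nonzero(l==i)
    return np.c_[u,v],ce[i],st[i]
B={'top':(170,170,360,345),'scene':(180,250,370,410)}
TB={'top':(405,225,560,355),'scene':(410,205,570,330)}
D={}
for n,c in(('top',t),('scene',s)):
    H=hsv(c).astype(int);C=cloud(c); h,S,V=H[...,0],H[...,1],H[...,2]
    amb=(h>10)&(h<30)&(S>140)&(C[...,2]>.012)
    D[n,'v']=blob(c,amb,B[n]); D[n,'b']=blob(c,V<60,TB[n])
    blue=(h>105)&(h<128)&(S>110); D[n,'p']=blob(c,blue,B[n])
    print(n,'vial',D[n,'v'][1:], 'bar',D[n,'b'][1:])
    for o in 'vb':
        uv=D[n,o][0]; P=C[uv[:,1],uv[:,0]]; print(' ',o,'depth',np.round(np.percentile(P,[2,50,98],axis=0),3).tolist())
    # rails: high band
    x0,y0,x1,y1=[int(b/1.5) for b in B[n]]; sub=np.zeros(h.shape,bool); sub[y0:y1,x0:x1]=1
    m=sub&(S<70)&(abs(C[...,2]-.034)<.005); v,u=np.nonzero(m); print('  dock tops',rect(plane(c,np.c_[u,v],.034)),m.sum(), np.median(C[m],axis=0))
    x0,y0,x1,y1=[int(b/1.5) for b in TB[n]]; sub=np.zeros(h.shape,bool); sub[y0:y1,x0:x1]=1
    m=sub&(C[...,2]>.012)&(C[...,2]<.03)&(S<70); v,u=np.nonzero(m); print('  tray',rect(plane(c,np.c_[u,v],.021)),m.sum())
    print('  bar rect',rect(plane(c,D[n,'b'][0],.064)),'plate',rect(plane(c,D[n,'p'][0],.004)))
np.set_printoptions(suppress=True)
print('tri bar',tri(t,D['top','b'][1],s,D['scene','b'][1]),'tri vial',tri(t,D['top','v'][1],s,D['scene','v'][1]))
E
python3 - <<'E'
import cv2
a=cv2.imread('pics/top0.npz') if 0 else None
import numpy as np
t=np.load('pics/top0.npz')['frame'][110:245,115:380,::-1]
cv2.imwrite('pics/crop1.png',cv2.resize(t,None,fx=3,fy=3,interpolation=cv2.INTER_CUBIC))
E
```

```text
top vial (array([196.75912409, 182.34671533]), array([184, 168,  24,  27, 274], dtype=int32)) bar (array([323.08928571, 190.63392857]), array([316, 174,  15,  34, 224], dtype=int32))
  v depth [[0.498, 0.06, 0.015], [0.516, 0.08, 0.07], [0.545, 0.106, 0.094]]
  b depth [[0.47, -0.213, 0.012], [0.505, -0.2, 0.062], [0.54, -0.185, 0.067]]
  dock tops [550.  126.4 198.7 185.   72.9] 2377 [0.55565306 0.13666048 0.03369079]
  tray [ 507.1 -200.8  135.6  171.5   17.5] 1740
  bar rect [ 504.9 -199.5   76.8   18.4   17.7] plate [551.7 122.3 189.2 119.3  72.8]
scene vial (array([206.43967828, 210.82037534]), array([192, 188,  27,  44, 746], dtype=int32)) bar (array([329.04511278, 165.2406015 ]), array([313, 154,  33,  23, 266], dtype=int32))
  v depth [[0.497, 0.06, 0.014], [0.504, 0.086, 0.068], [0.544, 0.104, 0.092]]
  b depth [[0.468, -0.214, 0.042], [0.5, -0.2, 0.053], [0.539, -0.188, 0.065]]
  dock tops [585.4 123.7 219.6 262.5  72.9] 2856 [0.50682796 0.14382031 0.03360483]
  tray [ 503.7 -201.4  136.4  180.8   17.5] 1697
  bar rect [ 494.8 -192.2   80.9   25.5   21.9] plate [565.8 152.8 115.   87.   72.8]
tri bar (array([ 0.50528077, -0.20162172,  0.0495191 ]), np.float64(0.0035820538849559804)) tri vial (array([0.51956411, 0.08234644, 0.05210365]), np.float64(0.0021061637421955))
```

View pics/crop1.png

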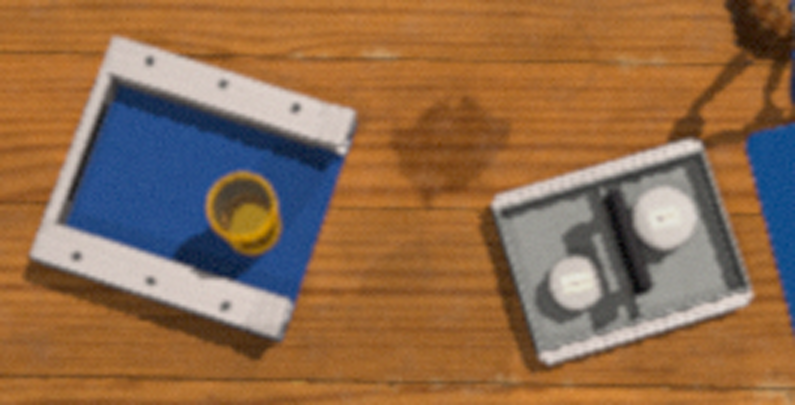

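The crop shows the dock's stop at the left (60,150) and its mouth at the right (320,230). The vial rim is centred at (241,206). The tray's bar is at (628,243), with the larger tin at (665,218) and the smaller at (575,283).

The measured sizes agree with the text (dock 199x185, tray 136x171, bar top about 0.065, vial top about 0.09). Next I go above the vial.

```bash
cat >> h.py <<'E'
from scipy.spatial.transform import Rotation as R
def delta(p,yaw=None):
    from plant import r
    s=r.get_state(); A=R.from_euler('xyz',s['eef_rot'],degrees=True)
    d=A.inv().apply(np.array(p)-s['tcp_pos']); print('move',np.round(d,4),'now',s['tcp_pos'].round(4),s['eef_rot'].round(2))
    if yaw is not None: print('rot',(A.inv()*R.from_euler('xyz',[180,0,yaw],degrees=True)).as_rotvec(degrees=True).round(2))
E
python3 - <<'E'
from h import *
t=load('top0'); print(plane(t,[[195.3,178.7]],.088))
delta([.521,.083,.24],-17.1)
E
```

```text
[[0.52118406 0.08268883 0.088     ]]
move [ 0.469   0.4329 -0.0136] now [0.2108 0.6408 0.2257] [ 1.7992e+02 -1.0000e-02 -1.8220e+01]
rot [ 0.08 -0.01 -1.12]
```

The rows are not in the units I measure in: shifts go in shares of 0.8 m and turns go in shares of 120 degrees. I convert before sending: 0.31 m is 0.3875, 0.3 m is 0.375, -1 degrees is -0.0083.

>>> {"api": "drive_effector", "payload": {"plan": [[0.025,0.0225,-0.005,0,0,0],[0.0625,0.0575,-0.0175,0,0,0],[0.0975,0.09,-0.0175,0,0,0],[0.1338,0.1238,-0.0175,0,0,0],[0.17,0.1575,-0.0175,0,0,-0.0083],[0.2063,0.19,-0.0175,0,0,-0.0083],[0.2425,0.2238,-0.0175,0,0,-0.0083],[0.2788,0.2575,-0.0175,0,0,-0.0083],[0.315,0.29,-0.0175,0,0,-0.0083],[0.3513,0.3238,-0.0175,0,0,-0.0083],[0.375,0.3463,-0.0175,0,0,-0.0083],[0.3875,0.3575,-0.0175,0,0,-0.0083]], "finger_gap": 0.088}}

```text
refused: plan: the value is too long (schema: maxItems 1). Nothing was moved.
```

The call was refused and nothing moved: it wants a list holding one list of rows, three levels of brackets. Same move again in that form.

>>> {"api": "drive_effector", "payload": {"plan": [[[0.025,0.0225,-0.005,0,0,0],[0.0625,0.0575,-0.0175,0,0,0],[0.0975,0.09,-0.0175,0,0,0],[0.1338,0.1238,-0.0175,0,0,0],[0.17,0.1575,-0.0175,0,0,-0.0083],[0.2063,0.19,-0.0175,0,0,-0.0083],[0.2425,0.2238,-0.0175,0,0,-0.0083],[0.2788,0.2575,-0.0175,0,0,-0.0083],[0.315,0.29,-0.0175,0,0,-0.0083],[0.3513,0.3238,-0.0175,0,0,-0.0083],[0.375,0.3463,-0.0175,0,0,-0.0083],[0.3875,0.3575,-0.0175,0,0,-0.0083]]], "finger_gap": 0.088}}

```text
time_s: 1.1
tcp_pos: [0.4167, 0.2697, 0.2405]
eef_rot: [180.0, 0.0, -17.3]
contact_force: [-0.7, 0.0, -0.9]
gripper_width: 0.0879
gripper_force: 0.0
```

```bash
python3 -c "
from h import *
delta([.521,.083,.24],-17.1)"
```

```text
move [0.1552 0.1471 0.0006] now [0.4167 0.2697 0.2405] [ 1.7997e+02  1.0000e-02 -1.7330e+01]
rot [ 0.03  0.01 -0.23]
```

Scaled: 0.155 m is 0.1938, 0.148 m is 0.185.

>>> {"api": "drive_effector", "payload": {"plan": [[[0.025,0.0238,0,0,0,0],[0.06,0.0563,0,0,0,0],[0.095,0.09,0,0,0,0],[0.13,0.1225,0,0,0,0],[0.1625,0.1538,0,0,0,0],[0.185,0.175,0,0,0,0],[0.1938,0.1838,0,0,0,0],[0.1938,0.1838,0,0,0,0]]]}}

```text
time_s: 1.77
tcp_pos: [0.521, 0.0844, 0.24]
eef_rot: [179.9, 0.0, -17.4]
contact_force: [-0.5, 0.2, 0.6]
gripper_width: 0.0876
gripper_force: 0.0
```

```bash
python3 -c "
from h import *
from plant import r
c=r.capture('wrist');np.savez('pics/w1.npz',**c);print(c['fx'],c['cam_to_world'].round(3).tolist())
cv2.imwrite('pics/w1.png',c['frame'][:,:,::-1])"
```

```text
291.18679006522916 [[-0.299, -0.915, -0.272, 0.593], [-0.954, 0.287, 0.086, 0.062], [-0.0, 0.285, -0.958, 0.399], [0.0, 0.0, 0.0, 1.0]]
```

View pics/w1.png

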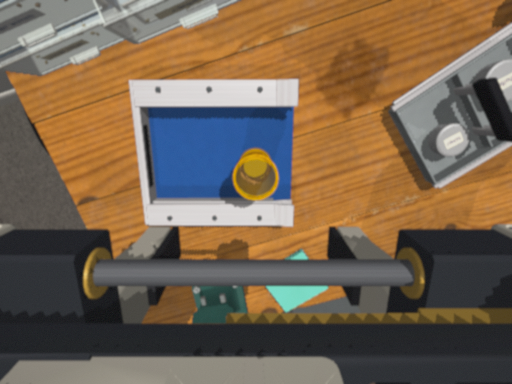

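The wrist view shows the whole dock (px 130-300 x 78-225, stop at the left), the vial rim at (255,178) and part of the tray at the right.

```bash
python3 - <<'E'
from h import *
c=load('w1');t=load('top0');C=cloud(c);H=hsv(c).astype(int);h,S,V=H[...,0],H[...,1],H[...,2]
sub=np.zeros(h.shape,bool); sub[70:230,120:305]=1
m=sub&(S<80)&(abs(C[...,2]-.034)<.006); v,u=np.nonzero(m); print('dock',rect(plane(c,np.c_[u,v],.034)),m.sum())
p=sub&(h>105)&(h<128)&(S>110); v,u=np.nonzero(p); print('plate',rect(plane(c,np.c_[u,v],.004)))
a=(sub&(h>10)&(h<30)&(S>140)&(C[...,2]>.075)); n,l,st,ce=cv2.connectedComponentsWithStats(a.astype(np.uint8)); i=1+np.argmax(st[1:,4]);a=l==i
v,u=np.nonzero(a); P=plane(c,np.c_[u,v],.088);print('rim',rect(P),cv2.minEnclosingCircle((P[:,:2]*1e3).astype(np.float32)),cv2.minEnclosingCircle(np.c_[u,v].astype(np.float32)))
uv=cv2.minEnclosingCircle(np.c_[u,v].astype(np.float32))[0]
print('tri rim',tri(t,[195.3,178.7],c,uv))
# rail inner edges in the dock frame, per x, at z=.034
v,u=np.nonzero(m);P=plane(c,np.c_[u,v],.034)[:,:2]
for th in (72.5,72.9,73.3):
    k=np.radians(th);e=np.array([np.cos(k),np.sin(k)]);f=np.array([-e[1],e[0]])
    x=P@e;y=P@f; print(th,x.min(),x.max(),[ (round(np.percentile(y[(x>x.min()+q)&(x<x.min()+q+15)],1),4),round(np.percentile(y[(x>x.min()+q)&(x<x.min()+q+15)],99),4)) for q in(15,50,90,130,165)])
E
```

```text
dock [547.8 125.9 199.5 185.9  72.7] 8530
plate [545.  123.2 189.  125.5  72.9]
rim [522.   83.   48.5  50.6  72.6] ((521.78955078125, 83.04666137695312), 25.992645263671875) ((255.0, 176.63636779785156), 23.182092666625977)
tri rim (array([0.52174248, 0.08307013, 0.08520681]), np.float64(0.00011925407315204027))Traceback (most recent call last):
  File "<stdin>", line 14, in <module>
    return _quantile_unchecked(
        a, q, axis, out, overwrite_input, method, keepdims, weights)
    return _ureduce(a,
                    func=_quantile_ureduce_func,
    ...<5 lines>...
                    overwrite_input=overwrite_input,
                    method=method)
    r = func(a, **kwargs)
    result = _quantile(arr,
                       quantiles=q,
    ...<2 lines>...
                       out=out,
                       weights=wgt)
    slices_having_nans = np.isnan(arr[-1, ...])
                                  ~~~^^^^^^^^^
IndexError: index -1 is out of bounds for axis 0 with size 0
```

Scaled: 0.195 m is 0.2438, 0.185 m is 0.2313.

>>> {"api": "drive_effector", "payload": {"plan": [[[0.0013,0.0013,0.025,0,0,0],[0.0013,0.0013,0.0625,0,0,0],[0.0013,0.0013,0.1,0,0,0],[0.0013,0.0013,0.1375,0,0,0],[0.0013,0.0013,0.175,0,0,0],[0.0013,0.0013,0.2063,0,0,0],[0.0013,0.0013,0.2313,0,0,0],[0.0013,0.0013,0.2438,0,0,0],[0.0013,0.0013,0.2438,0,0,0]]], "finger_gap": 0.088}}

```text
time_s: 2.57
tcp_pos: [0.5196, 0.0854, 0.0436]
eef_rot: [179.8, 0.2, -17.2]
contact_force: [-0.1, -0.1, -0.1]
gripper_width: 0.0874
gripper_force: 0.0
```

>>> {"api": "drive_effector", "payload": {"plan": [[[0,0,0,0,0,0],[0,0,0,0,0,0],[0,0,0,0,0,0],[0,0,0,0,0,0],[0,0,0,0,0,0],[0,0,0,0,0,0]]], "finger_gap": 0.03, "clamp_n": 10}}

```text
time_s: 3.07
tcp_pos: [0.5216, 0.0852, 0.0462]
eef_rot: [-180.0, -0.0, -17.2]
contact_force: [-0.0, -0.0, 0.3]
gripper_width: 0.053
gripper_force: 0.0
```

>>> {"api": "drive_effector", "payload": {"plan": [[[0,0,0,0,0,0],[0,0,0,0,0,0],[0,0,0,0,0,0],[0,0,0,0,0,0]]], "finger_gap": 0.03, "clamp_n": 10}}

```text
time_s: 3.4
tcp_pos: [0.5215, 0.085, 0.0458]
eef_rot: [-180.0, -0.0, -17.2]
contact_force: [-0.3, -1.4, 4.2]
gripper_width: 0.0481
gripper_force: 10.0
```

>>> {"api": "drive_effector", "payload": {"plan": [[[0,0,-0.0125,0,0,0],[0,0,-0.0375,0,0,0],[0,0,-0.0688,0,0,0],[0,0,-0.0938,0,0,0],[0,0,-0.1063,0,0,0],[0,0,-0.1063,0,0,0]]]}}

```text
time_s: 3.9
tcp_pos: [0.5226, 0.0858, 0.1333]
eef_rot: [-179.8, -0.2, -17.2]
contact_force: [-0.2, 0.4, -0.7]
gripper_width: 0.0482
gripper_force: 10.0
```

```bash
python3 -c "
from h import *
delta([.64,-.065,.1295],-17.1)"
```

```text
move [0.1567 0.1094 0.0039] now [0.5226 0.0858 0.1333] [-179.82   -0.19  -17.19]
rot [-0.18 -0.19 -0.09]
```

Scaled: 0.157 m is 0.1963, 0.148 m is 0.185.

>>> {"api": "drive_effector", "payload": {"plan": [[[0.0125,0.0088,0,0,0,0],[0.0375,0.0263,0,0,0,0],[0.0688,0.0475,0,0,0,0],[0.1,0.07,0,0,0,0],[0.1313,0.0913,0,0,0,0],[0.1625,0.1138,0,0,0,0],[0.185,0.1288,0,0,0,0],[0.1963,0.1363,0,0,0,0],[0.1963,0.1363,0,0,0,0]]]}}

```text
time_s: 4.65
tcp_pos: [0.6392, -0.0679, 0.1282]
eef_rot: [179.9, 0.2, -17.4]
contact_force: [0.6, 1.1, -0.3]
gripper_width: 0.048
gripper_force: 10.0
```

>>> {"api": "drive_effector", "payload": {"plan": [[[0,0,0.0188,0,0,0],[0,0,0.0438,0,0,0],[0,0,0.0688,0,0,0],[0,0,0.0875,0,0,0],[0,0,0.1,0,0,0],[0,0,0.1063,0,0,0],[0,0,0.11,0,0,0],[0,0,0.11,0,0,0]]]}}

```text
time_s: 5.32
tcp_pos: [0.6367, -0.0675, 0.0417]
eef_rot: [179.8, 0.2, -17.3]
contact_force: [-2.7, -10.7, -0.4]
gripper_width: 0.0482
gripper_force: 10.0
```

```bash
python3 -c "
from plant import r
s=r.get_state();print(s['tcp_pos'],s['contact_force'])"
```

```text
[ 0.63672744 -0.06749493  0.04169284] [ -2.73117015 -10.65477953  -0.4366194 ]
```

>>> {"api": "drive_effector", "payload": {"plan": [[[0,0,0,0,0,0],[0,0,0,0,0,0]]]}}

```text
time_s: 5.48
tcp_pos: [0.6366, -0.0674, 0.0416]
eef_rot: [179.8, 0.2, -17.3]
contact_force: [-2.1, -12.4, -0.5]
gripper_width: 0.0478
gripper_force: 10.0
```

```bash
python3 -c "
from h import *
from plant import r
c=r.capture('scene');np.savez('pics/s2.npz',**c)
cv2.imwrite('pics/s2.png',cv2.resize(c['frame'][100:300,150:420,::-1],None,fx=2.5,fy=2.5))"
```

```text
(no output)
```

View pics/s2.png

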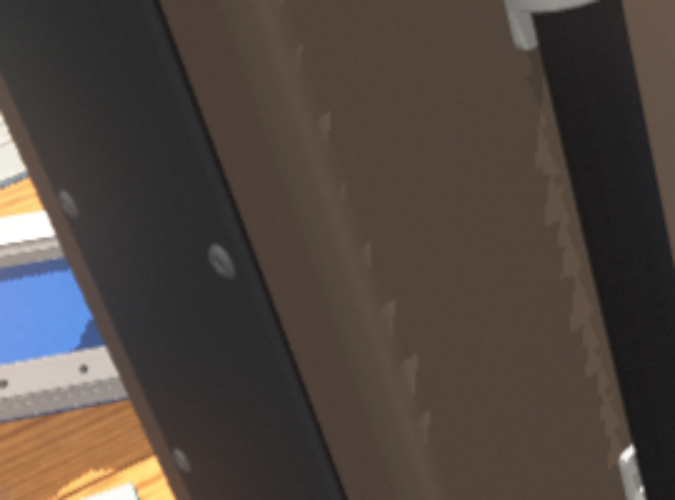

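The arm blocks the scene camera, so I check the sideways force with the wrist camera instead.

```bash
python3 -c "
from h import *
from plant import r
c=r.capture('wrist');np.savez('pics/w2.npz',**c)
C=cloud(c);H=hsv(c).astype(int)
cv2.imwrite('pics/w2.png',c['frame'][:,:,::-1])
print(r.get_state()['moment'])"
```

```text
[-3.29599066  0.60537288 -0.48319688]
```

View pics/w2.png

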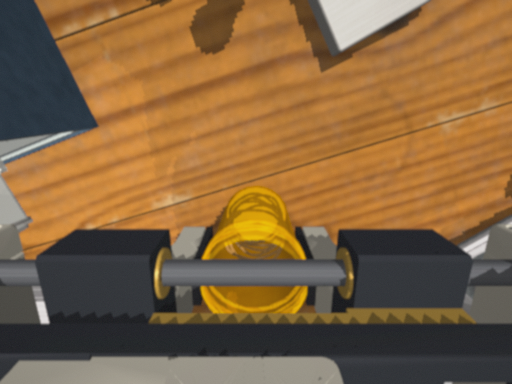

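The left side of the gripper body touches the open cabinet drawer at px (15,215). The vial is still upright in the grip. I'll back off along tool +y and then set it down.

Scaled: 0.045 m is 0.0563, 0.038 m is 0.0475.

>>> {"api": "drive_effector", "payload": {"plan": [[[0,0.005,-0.0013,0,0,0],[0,0.015,-0.005,0,0,0],[0,0.0313,-0.0075,0,0,0],[0,0.0475,-0.0075,0,0,0],[0,0.0563,-0.0063,0,0,0],[0,0.0563,-0.0025,0,0,0],[0,0.0563,0,0,0,0],[0,0.0563,0,0,0,0]]]}}

```text
time_s: 6.25
tcp_pos: [0.6253, -0.1085, 0.0419]
eef_rot: [180.0, 0.0, -17.2]
contact_force: [-0.1, 1.0, -1.1]
gripper_width: 0.0483
gripper_force: 10.0
```

>>> {"api": "drive_effector", "payload": {"plan": [[[0,0,0.0006,0,0,0],[0,0,0.0006,0,0,0]]]}}

```text
time_s: 6.42
tcp_pos: [0.6258, -0.1081, 0.0418]
eef_rot: [180.0, 0.0, -17.2]
contact_force: [-1.1, 0.7, -0.6]
gripper_width: 0.0478
gripper_force: 10.0
```

Scaled: 0.001 m is 0.0013.

>>> {"api": "drive_effector", "payload": {"plan": [[[0,0,0.0013,0,0,0],[0,0,0.0013,0,0,0]]]}}

```text
time_s: 6.58
tcp_pos: [0.6261, -0.1082, 0.0414]
eef_rot: [180.0, -0.0, -17.2]
contact_force: [-1.0, 0.2, 2.2]
gripper_width: 0.0478
gripper_force: 10.0
```

>>> {"api": "drive_effector", "payload": {"plan": [[[0,0,0,0,0,0],[0,0,0,0,0,0],[0,0,0,0,0,0],[0,0,0,0,0,0],[0,0,0,0,0,0],[0,0,0,0,0,0],[0,0,0,0,0,0],[0,0,0,0,0,0]]], "finger_gap": 0.088}}

```text
time_s: 7.25
tcp_pos: [0.6256, -0.1085, 0.041]
eef_rot: [180.0, 0.0, -17.2]
contact_force: [-0.1, -0.3, -0.1]
gripper_width: 0.0875
gripper_force: 0.0
```

>>> {"api": "drive_effector", "payload": {"plan": [[[0,0,-0.0125,0,0,0],[0,0,-0.0375,0,0,0],[0,0,-0.075,0,0,0],[0,0,-0.1125,0,0,0],[0,0,-0.15,0,0,0],[0,0,-0.1875,0,0,0],[0,0,-0.2188,0,0,0],[0,0,-0.225,0,0,0]]]}}

```text
time_s: 7.92
tcp_pos: [0.6278, -0.1088, 0.2276]
eef_rot: [-179.9, -0.5, -17.2]
contact_force: [1.0, 0.1, -0.2]
gripper_width: 0.0877
gripper_force: 0.0
```

```bash
python3 -c "
from h import *
from plant import r
delta([.506,-.2,.24],17.5)"
```

```text
move [-0.0894  0.1231 -0.0134] now [ 0.6278 -0.1088  0.2276] [-179.89   -0.47  -17.17]
rot [ 3.000e-02 -4.900e-01 -3.467e+01]
```

Scaled: 0.123 m is 0.1538, 0.12 m is 0.15, -34.7 degrees is -0.2892.

>>> {"api": "drive_effector", "payload": {"plan": [[[-0.0113,0.015,-0.005,0,0,-0.025],[-0.0275,0.0388,-0.0125,0,0,-0.0667],[-0.045,0.0625,-0.015,0,0,-0.1167],[-0.0625,0.0863,-0.015,0,0,-0.1667],[-0.08,0.11,-0.015,0,0,-0.2083],[-0.0975,0.1338,-0.015,0,0,-0.25],[-0.11,0.15,-0.015,0,0,-0.2833],[-0.1125,0.1538,-0.015,0,0,-0.2892],[-0.1125,0.1538,-0.015,0,0,-0.2892]]]}}

```text
time_s: 8.67
tcp_pos: [0.5026, -0.1999, 0.2339]
eef_rot: [180.0, -0.1, 17.4]
contact_force: [1.1, 0.2, -0.4]
gripper_width: 0.0876
gripper_force: 0.0
```

```bash
python3 -c "
from h import *
from plant import r
for n in('wrist','top'):
    c=r.capture(n);np.savez(f'pics/{n}3.npz',**c)
    cv2.imwrite(f'pics/{n}3.png',c['frame'][:,:,::-1])"
```

```text
(no output)
```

View pics/wrist3.png

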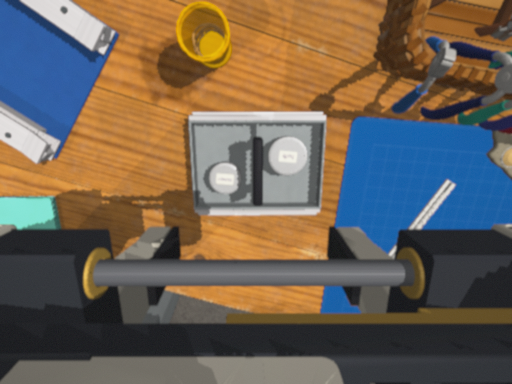

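The wrist view shows the vial standing upright on the bench at (205,35). The tray is at (257,163), square to the tool, with the bar at (258,170). The dock mouth is empty at the upper left. I measure the bar, the tray and the vial.

```bash
python3 - <<'E'
from h import *
c=load('wrist3');C=cloud(c);H=hsv(c).astype(int);h,S,V=H[...,0],H[...,1],H[...,2]
t=load('top0')
sub=np.zeros(h.shape,bool);sub[130:210,245:272]=1
b=sub&(V<60)&(C[...,2]>.055); n,l,st,ce=cv2.connectedComponentsWithStats(b.astype(np.uint8));b=l==1+np.argmax(st[1:,4])
v,u=np.nonzero(b);P=plane(c,np.c_[u,v],.064);print('bar',rect(P),np.median(C[b],axis=0),u.mean(),v.mean())
# top-camera bar top centre
Ct=cloud(t);bt=np.zeros(h.shape,bool);bt[165:215,310:340]=1;bt&=(hsv(t)[...,2]<60)&(Ct[...,2]>.056);vt,ut=np.nonzero(bt)
print('topcam bar',rect(plane(t,np.c_[ut,vt],.064)),'tri',tri(t,[ut.mean(),vt.mean()],c,[u.mean(),v.mean()]))
sub[:]=0;sub[100:225,180:335]=1
for lo,hi,z in((.02,.03,.024),(.012,.022,.019)):
    m=sub&(S<70)&(C[...,2]>lo)&(C[...,2]<hi);v,u=np.nonzero(m);print('tray',z,rect(plane(c,np.c_[u,v],z)),m.sum())
m=np.zeros(h.shape,bool);m[0:75,165:240]=1;m&=(h>10)&(h<30)&(S>140)&(C[...,2]>.078);v,u=np.nonzero(m);P=plane(c,np.c_[u,v],.088);print('vial',rect(P),C[m][:,2].max())
delta([.5055,-.2005,.0322],17.5)
E
```

```text
bar [ 507.3 -201.8   77.6   10.3   17.4] [ 0.50934593 -0.2008701   0.06423273] 257.0990099009901 170.9983498349835
topcam bar [ 505.2 -200.4   76.8   12.5   17.1] tri (array([ 0.50657227, -0.20133594,  0.05480627]), np.float64(0.0006431411975565972))
tray 0.024 [ 507.  -201.6  132.6  169.7   17.4] 3726
tray 0.019 [ 506.1 -201.9  134.4  169.4   17.4] 2479
vial [ 621.1 -112.7   61.8   66.    16.2] 0.39259840395979906
move [0.0011 0.0016 0.2013] now [ 0.5038 -0.1992  0.2335] [ 1.7998e+02 -4.0000e-02  1.7390e+01]
rot [ 0.02 -0.04 -0.11]
```

Scaled: 0.201 m is 0.2513, 0.003 m is 0.0038.

>>> {"api": "drive_effector", "payload": {"plan": [[[0.0025,0.0038,0.025,0,0,0],[0.0025,0.0038,0.0625,0,0,0],[0.0025,0.0038,0.1,0,0,0],[0.0025,0.0038,0.1375,0,0,0],[0.0025,0.0038,0.175,0,0,0],[0.0025,0.0038,0.2063,0,0,0],[0.0025,0.0038,0.2313,0,0,0],[0.0025,0.0038,0.2463,0,0,0],[0.0025,0.0038,0.2513,0,0,0],[0.0025,0.0038,0.2513,0,0,0]]], "finger_gap": 0.06}}

```text
time_s: 9.6
tcp_pos: [0.5061, -0.2011, 0.0308]
eef_rot: [-180.0, 0.1, 17.5]
contact_force: [-0.7, 0.1, -0.0]
gripper_width: 0.0598
gripper_force: 0.0
```

>>> {"api": "drive_effector", "payload": {"plan": [[[0,0,0,0,0,0],[0,0,0,0,0,0],[0,0,0,0,0,0],[0,0,0,0,0,0],[0,0,0,0,0,0],[0,0,0,0,0,0],[0,0,0,0,0,0],[0,0,0,0,0,0]]], "finger_gap": 0.0, "clamp_n": 40}}

```text
time_s: 10.27
tcp_pos: [0.5063, -0.2018, 0.0323]
eef_rot: [180.0, -0.0, 17.5]
contact_force: [0.0, -2.4, -0.5]
gripper_width: 0.0118
gripper_force: 1.1
```

>>> {"api": "drive_effector", "payload": {"plan": [[[0,0,0,0,0,0],[0,0,0,0,0,0],[0,0,0,0,0,0]]], "finger_gap": 0.0, "clamp_n": 40}}

```text
time_s: 10.52
tcp_pos: [0.5063, -0.2018, 0.0323]
eef_rot: [180.0, -0.0, 17.5]
contact_force: [-0.6, -1.6, 2.5]
gripper_width: 0.0117
gripper_force: 40.0
```

>>> {"api": "drive_effector", "payload": {"plan": [[[0,0,-0.0038,0,0,0],[0,0,-0.0125,0,0,0],[0,0,-0.0275,0,0,0],[0,0,-0.0438,0,0,0],[0,0,-0.0575,0,0,0],[0,0,-0.0625,0,0,0],[0,0,-0.0625,0,0,0]]]}}

```text
time_s: 11.1
tcp_pos: [0.5066, -0.2015, 0.0831]
eef_rot: [180.0, -0.1, 17.5]
contact_force: [1.6, 0.4, -4.0]
gripper_width: 0.012
gripper_force: 40.0
```

```bash
python3 -c "
from h import *
o=np.array([.5492,.1298]);k=np.radians(72.8);e=np.array([np.cos(k),np.sin(k)])
p=o-.235*e;print(p)
delta([*p,.082],-17.2)"
```

```text
[ 0.47970861 -0.09469042]
move [ 0.0064 -0.1099  0.0011] now [ 0.5066 -0.2015  0.0831] [ 1.7997e+02 -1.0000e-01  1.7490e+01]
rot [-0.   -0.1  34.69]
```

Scaled: -0.11 m is -0.1375, -0.109 m is -0.1363, 34.7 degrees is 0.2892.

>>> {"api": "drive_effector", "payload": {"plan": [[[0,-0.005,0,0,0,0.0083],[0.0013,-0.0175,0,0,0,0.0333],[0.0025,-0.035,0,0,0,0.075],[0.0038,-0.055,0,0,0,0.1167],[0.005,-0.075,0,0,0,0.1583],[0.0063,-0.095,0,0,0,0.2],[0.0075,-0.1138,0,0,0,0.2417],[0.0075,-0.1288,0,0,0,0.275],[0.0081,-0.1363,0,0,0,0.2867],[0.0081,-0.1375,0,0,0,0.2892],[0.0081,-0.1375,0,0,0,0.2892],[0.0081,-0.1375,0,0,0,0.2892]]]}}

```text
time_s: 12.1
tcp_pos: [0.479, -0.0948, 0.0817]
eef_rot: [180.0, 0.0, -17.2]
contact_force: [-0.5, -0.8, -2.7]
gripper_width: 0.0119
gripper_force: 40.0
```

```bash
python3 -c "
from h import *
from plant import r
c=r.capture('wrist');np.savez('pics/wrist4.npz',**c)
cv2.imwrite('pics/wrist4.png',c['frame'][:,:,::-1])
s=r.get_state();print(s['tcp_pos'],s['eef_rot'])"
```

```text
[ 0.47911002 -0.09497312  0.0817358 ] [ 1.79982630e+02  3.32902341e-02 -1.71848907e+01]
```

View pics/wrist4.png

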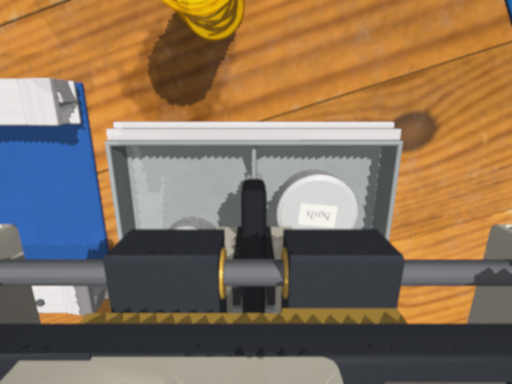

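The view shows the tray held level and square to the dock. The far flange edge is at row ~123 and the dock's right rail is at rows 78-125, columns 0-80. I compare the two in this one image.

```bash
python3 - <<'E'
from h import *
np.set_printoptions(suppress=True,precision=4)
c=load('wrist4');C=cloud(c);H=hsv(c).astype(int);S=H[...,1]
k=np.radians(72.8);e=np.array([np.cos(k),np.sin(k)]);f=np.array([-e[1],e[0]]);o=np.array([.5492,.1298])
def dk(P): q=P[:,:2]-o; return np.c_[q@e,q@f]*1e3
def edge(cols,r0,r1,zc,dz):  # first unsaturated row at that height
    out=[]
    for u in cols:
        g=np.nonzero((S[r0:r1,u]<70)&(abs(C[r0:r1,u,2]-zc)<dz))[0]
        if len(g): out.append((u,r0+g[0]-.5))
    return np.array(out)
def fit(n,E,z):
    P=dk(plane(c,E,z)); a,b=np.polyfit(P[:,0],P[:,1],1); i=abs(P[:,1]-a*P[:,0]-b)<1.5; a,b=np.polyfit(P[i,0],P[i,1],1); print(n,len(P),'y mid',np.median(P[i,1]),'slope deg',np.degrees(np.arctan(a)))
print('heights rail',np.median(C[85:100,10:50,2]),'flange',np.median(C[124:127,150:350,2]), 'tray rim',np.median(C[140:142,150:350,2]))
fit('rail outer',edge(range(3,60),60,110,.034,.008),.034)
fit('flange',edge(range(125,385),110,140,.0685,.01),.0685)
# dock in earlier views
for n,box in(('w1',(70,230,120,305)),('top0',(113,230,113,240)),('wrist3',(0,170,0,125))):
    c=load(n);C=cloud(c);S=hsv(c)[...,1];m=np.zeros(S.shape,bool);m[box[0]:box[1],box[2]:box[3]]=1
    m&=(S<80)&(abs(C[...,2]-.034)<.006);v,u=np.nonzero(m);P=dk(plane(c,np.c_[u,v],.034))
    print(n,'x',np.percentile(P[:,0],[.3,99.7]),'y',np.percentile(P[:,1],[.3,99.7]))
s=dk(np.array([[.4791,-.0949,0]]));print('tcp in dock',s)
E
```

```text
heights rail 0.0366496516671036 flange 0.06879709353179245 tray rim 0.07338683995663936
rail outer 57 y mid -93.20354056592667 slope deg 0.24946189123820847
flange 260 y mid -66.65214288499652 slope deg 0.02680926467908492
w1 x [-103.282    95.3192] y [-92.589   90.3558]
top0 x [-101.5789   96.531 ] y [-93.5666  90.3027]
wrist3 x [-105.8434  -19.3378] y [-92.7972  92.1778]
tcp in dock [[-235.3802    0.5194]]
```

Scaled: 0.0414 m is 0.0518, 0.002 m is 0.0025.

>>> {"api": "drive_effector", "payload": {"plan": [[[0.0013,0,0.0063,0,0,0],[0.0025,0,0.0188,0,0,0],[0.0025,0,0.0338,0,0,0],[0.0025,0,0.045,0,0,0],[0.0025,0,0.0513,0,0,0],[0.0025,0,0.0518,0,0,0],[0.0025,0,0.0518,0,0,0]]]}}

```text
time_s: 12.73
tcp_pos: [0.481, -0.0955, 0.0402]
eef_rot: [180.0, 0.1, -17.2]
contact_force: [-0.3, -0.8, -2.8]
gripper_width: 0.0112
gripper_force: 40.0
```

>>> {"api": "drive_effector", "payload": {"plan": [[[0,-0.005,0,0,0,0],[0,-0.015,0,0,0,0],[0,-0.0275,0,0,0,0],[0,-0.04,0,0,0,0],[0,-0.0513,0,0,0,0],[0,-0.06,0,0,0,0],[0,-0.0675,0,0,0,0],[0,-0.075,0,0,0,0],[0,-0.0813,0,0,0,0],[0,-0.0875,0,0,0,0],[0,-0.0913,0,0,0,0],[0,-0.0913,0,0,0,0]]]}}

```text
time_s: 13.73
tcp_pos: [0.503, -0.0251, 0.0407]
eef_rot: [-180.0, -0.0, -17.2]
contact_force: [1.2, -0.4, -4.1]
gripper_width: 0.0119
gripper_force: 40.0
```

Scaled: -0.04 m is -0.05, -0.039 m is -0.0488.

>>> {"api": "drive_effector", "payload": {"plan": [[[0,-0.0038,0,0,0,0],[0,-0.01,0,0,0,0],[0,-0.0163,0,0,0,0],[0,-0.0225,0,0,0,0],[0,-0.0288,0,0,0,0],[0,-0.035,0,0,0,0],[0,-0.04,0,0,0,0],[0,-0.045,0,0,0,0],[0,-0.0488,0,0,0,0],[0,-0.05,0,0,0,0],[0,-0.05,0,0,0,0]]]}}

```text
time_s: 14.65
tcp_pos: [0.5147, 0.0129, 0.0407]
eef_rot: [180.0, 0.0, -17.2]
contact_force: [0.1, 0.1, -4.0]
gripper_width: 0.0116
gripper_force: 40.0
```

```bash
python3 -c "
from h import *
from plant import r
c=r.capture('wrist');np.savez('pics/wrist5.npz',**c)
cv2.imwrite('pics/wrist5.png',c['frame'][:,:,::-1])
s=r.get_state();print(s['tcp_pos'],s['contact_force'],s['moment'])"
```

```text
[0.51456445 0.01271226 0.04060954] [ 0.41501793 -1.04568118 -2.7940235 ] [-0.01344343  0.02077887 -0.01894789]
```

View pics/wrist5.png

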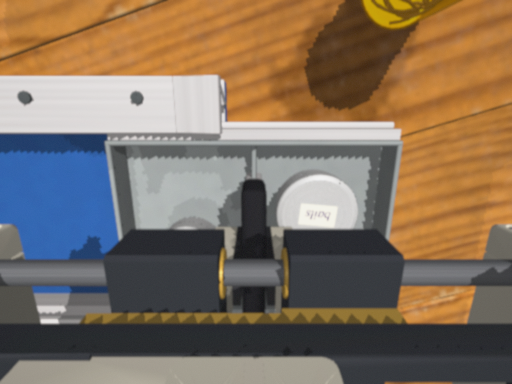

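The flange is running under the rail lip at px (110-220,130) with no contact forces. I continue.

Scaled: -0.06 m is -0.075, -0.059 m is -0.0738.

>>> {"api": "drive_effector", "payload": {"plan": [[[0,-0.0038,0,0,0,0],[0,-0.0113,0,0,0,0],[0,-0.0188,0,0,0,0],[0,-0.0263,0,0,0,0],[0,-0.0338,0,0,0,0],[0,-0.0413,0,0,0,0],[0,-0.0488,0,0,0,0],[0,-0.0563,0,0,0,0],[0,-0.0625,0,0,0,0],[0,-0.0688,0,0,0,0],[0,-0.0738,0,0,0,0],[0,-0.075,0,0,0,0]]]}}

```text
time_s: 15.7
tcp_pos: [0.5327, 0.0706, 0.0407]
eef_rot: [-180.0, -0.0, -17.2]
contact_force: [0.3, -0.2, -3.3]
gripper_width: 0.0117
gripper_force: 40.0
```

>>> {"api": "drive_effector", "payload": {"plan": [[[0,-0.0038,0,0,0,0],[0,-0.01,0,0,0,0],[0,-0.0163,0,0,0,0],[0,-0.0225,0,0,0,0],[0,-0.0288,0,0,0,0],[0,-0.035,0,0,0,0],[0,-0.0413,0,0,0,0],[0,-0.0475,0,0,0,0],[0,-0.0538,0,0,0,0],[0,-0.0588,0,0,0,0],[0,-0.0625,0,0,0,0],[0,-0.0625,0,0,0,0]]]}}

```text
time_s: 16.7
tcp_pos: [0.5474, 0.1183, 0.0406]
eef_rot: [-180.0, -0.0, -17.2]
contact_force: [0.2, 0.3, -3.4]
gripper_width: 0.0115
gripper_force: 40.0
```

```bash
python3 -c "
from h import *
delta([.5492,.1298,.0403],-17.2)"
```

```text
move [-0.0017 -0.0115  0.0003] now [0.5474 0.1183 0.0406] [-1.7999e+02 -1.0000e-02 -1.7180e+01]
rot [-0.01 -0.01  0.02]
```

Scaled: -0.01 m is -0.0125, -0.009 m is -0.0113.

>>> {"api": "drive_effector", "payload": {"plan": [[[0,-0.0025,0,0,0,0],[0,-0.005,0,0,0,0],[0,-0.0075,0,0,0,0],[0,-0.01,0,0,0,0],[0,-0.0113,0,0,0,0],[0,-0.0125,0,0,0,0],[0,-0.0125,0,0,0,0]]]}}

```text
time_s: 17.28
tcp_pos: [0.5502, 0.1274, 0.0407]
eef_rot: [-180.0, -0.0, -17.2]
contact_force: [0.2, 0.4, -2.8]
gripper_width: 0.0122
gripper_force: 40.0
```

>>> {"api": "drive_effector", "payload": {"plan": [[[0,-0.0013,0,0,0,0],[0,-0.0025,0,0,0,0],[0,-0.0025,0,0,0,0]]]}}

```text
time_s: 17.53
tcp_pos: [0.5508, 0.1293, 0.0407]
eef_rot: [-180.0, -0.0, -17.2]
contact_force: [0.4, 0.2, -2.5]
gripper_width: 0.0117
gripper_force: 40.0
```

Scaled: -0.0015 m is -0.0019, -0.0007 m is -0.0009.

>>> {"api": "drive_effector", "payload": {"plan": [[[0,-0.0009,0,0,0,0],[0,-0.0019,0,0,0,0],[0,-0.0019,0,0,0,0]]]}}

```text
time_s: 17.78
tcp_pos: [0.5509, 0.1302, 0.0407]
eef_rot: [179.9, 0.0, -17.2]
contact_force: [-0.3, -2.5, -2.0]
gripper_width: 0.0115
gripper_force: 40.0
```

>>> {"api": "drive_effector", "payload": {"plan": [[[0,-0.0009,0,0,0,0],[0,-0.0019,0,0,0,0],[0,-0.0019,0,0,0,0]]]}}

```text
time_s: 18.03
tcp_pos: [0.5509, 0.1302, 0.0407]
eef_rot: [179.8, 0.1, -17.2]
contact_force: [-0.4, -9.7, 1.5]
gripper_width: 0.0116
gripper_force: 40.0
```

The tray is against the stop: 9.7 N of back force and no further travel. I ease off, lower it onto the ledges and let go.

Scaled: 0.002 m is 0.0025, 0.0014 m is 0.0018.

>>> {"api": "drive_effector", "payload": {"plan": [[[0,0.0015,0,0,0,0],[0,0.0018,0.0013,0,0,0],[0,0.0018,0.0025,0,0,0],[0,0.0018,0.0025,0,0,0]]]}}

```text
time_s: 18.37
tcp_pos: [0.5507, 0.1302, 0.0384]
eef_rot: [179.9, 0.0, -17.2]
contact_force: [-1.8, -5.3, -1.6]
gripper_width: 0.0116
gripper_force: 40.0
```

>>> {"api": "drive_effector", "payload": {"plan": [[[0,0,0.0006,0,0,0],[0,0,0.0006,0,0,0]]]}}

```text
time_s: 18.53
tcp_pos: [0.5507, 0.1302, 0.0383]
eef_rot: [179.9, 0.0, -17.2]
contact_force: [-1.9, -5.4, 1.2]
gripper_width: 0.0115
gripper_force: 40.0
```

>>> {"api": "drive_effector", "payload": {"plan": [[[0,0,0,0,0,0],[0,0,0,0,0,0],[0,0,0,0,0,0],[0,0,0,0,0,0],[0,0,0,0,0,0]]], "finger_gap": 0.05}}

```text
time_s: 18.95
tcp_pos: [0.5515, 0.1312, 0.0383]
eef_rot: [-180.0, -0.0, -17.2]
contact_force: [0.3, 0.1, -0.5]
gripper_width: 0.0394
gripper_force: 0.0
```

>>> {"api": "drive_effector", "payload": {"plan": [[[0,0,-0.0125,0,0,0],[0,0,-0.0375,0,0,0],[0,0,-0.075,0,0,0],[0,0,-0.1125,0,0,0],[0,0,-0.15,0,0,0],[0,0,-0.1875,0,0,0],[0,0,-0.225,0,0,0],[0,0,-0.25,0,0,0],[0,0,-0.25,0,0,0],[0,0,-0.25,0,0,0]]]}}

```text
time_s: 19.78
tcp_pos: [0.5517, 0.1311, 0.2403]
eef_rot: [-179.8, -0.1, -17.2]
contact_force: [-0.1, -0.2, -0.8]
gripper_width: 0.0502
gripper_force: 0.0
```

```bash
python3 - <<'E'
from h import *
from plant import r
c=r.capture('wrist');np.savez('pics/wrist6.npz',**c);cv2.imwrite('pics/wrist6.png',c['frame'][:,:,::-1])
C=cloud(c);H=hsv(c).astype(int);h,S,V=H[...,0],H[...,1],H[...,2]
m=(S<80)&(abs(C[...,2]-.034)<.006);m[225:]=0
n,l,st,ce=cv2.connectedComponentsWithStats(m.astype(np.uint8));print(st[st[:,4]>100][1:])
E
```

```text
[[  74   46   99   42  309]
 [ 176   94  169  131 7721]
 [ 266  139   39   39 1194]
 [ 207  165   32   32  787]]
```

View pics/wrist6.png

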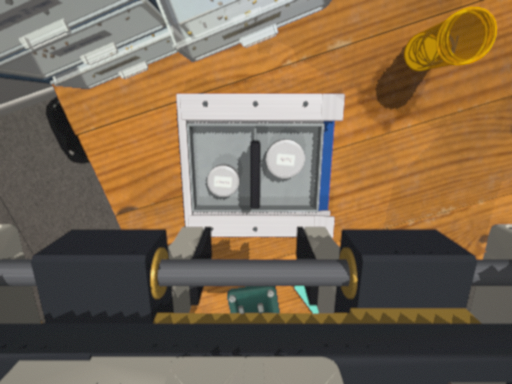

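The tray sits in the dock against the stop at px column ~190, both tins are flat, and the vial is upright at (450,40). A quick numeric check comes before handing in.

```bash
python3 - <<'E'
from h import *
c=load('wrist6');C=cloud(c);H=hsv(c).astype(int);h,S,V=H[...,0],H[...,1],H[...,2]
m=np.zeros(S.shape,bool);m[90:240,174:348]=1
d=m&(S<80)&(abs(C[...,2]-.034)<.005);v,u=np.nonzero(d);a=rect(plane(c,np.c_[u,v],.034));print('dock',a)
b=np.zeros(S.shape,bool);b[135:212,246:268]=1;b&=(V<60)&(C[...,2]>.06);v,u=np.nonzero(b);q=rect(plane(c,np.c_[u,v],.070));print('bar',q,np.median(C[b][:,2]))
k=np.radians(72.8);e=np.array([np.cos(k),np.sin(k)]);f=np.array([-e[1],e[0]]);w=q[:2]-(a[:2]+4*e);print('tray in dock mm',w@e,w@f)
p=m&(h>105)&(h<128)&(S>110);v,u=np.nonzero(p);print('free plate strip',rect(plane(c,np.c_[u,v],.004)))
for n,x in(('floor',C[195:205,205:235,2]),('tinS',C[178:186,215:232,2]),('tinL',C[155:165,275:295,2]),('flat rims',C[123:125,195:315,2])): print(n,np.median(x))
E
```

```text
dock [548.8 125.5 200.3 182.6  72.8]
bar [551.5 131.3   9.7  78.3  71.8] 0.0703446218118024
tray in dock mm 2.339026235428537 -0.8641448874748624
free plate strip [518.5  38.9  11.7 121.6  72.7]
floor 0.009830620514784505
tinS 0.03219531154387012
tinL 0.031913501087111745
flat rims 0.030070570659199936
```

```bash
python3 -c "
from plant import r
print(r.close_job())"
```

```text
the job is handed in; nothing more can be done
None
```

The job is handed in at about 20 s of the 64 s: the tray is home against the dock's stop and released, both tins are flat in it, and the vial stands upright on the bench about 0.25 m from the dock's origin; the gripper body brushed the open cabinet drawer once at about 12 N (limit 40 N), and no verdict was returned.

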